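Put a cylinder head out to drain

TASK

First push the drain stand's open drip drawer fully home under the rails. Then slide the cylinder head off the stand's loading deck onto the two narrow rails and leave it lying flat, square to the rails and centred across them, wholly clear of the deck and not sticking out past the rails' far end. Don't let the head tip or drop, and leave the other things on the bench where they are.

Things in the scene. Friction and masses are not known exactly. Their poses are not given: they have to be found in the camera images.
- stand: Blue steel drain stand, fixed; 170 mm (x) by 380 (y), 100 high; origin under its centre at bench level, -x side faces the robot. Half y = 0 to 190: flat steel loading deck, top z = 100. From its edge at y = 0 two level steel rails, flush with the deck, run to y = -190, no end stop; each 12 mm wide, 16 deep, centred at x = -25 and +25, open between and beside. End plate below them to z = 85.
- rails_mid (a point): Point midway between the two rails and midway along them, level with their tops (stand frame x = 0, y = -95, z = 100 mm); axes as the stand's.
- drip_drawer (a joint): How far the drip drawer is open, m: 0 = fully home against its stop, 0.085 = fully out. It slides out towards the stand's -x and stays where it is left (about 2.5 N of friction).
- drawer_front (a point): Centre of the outer face of the drip drawer's upright red front panel: 172 mm wide (y), 10 thick, 60 high (12 to 72 mm above the bench), flat, with a black painted slot. It faces the stand's -x; axes as the stand's. When home the face is at x = -90 mm in the stand frame. Behind it a black tray under the rails, 164 mm wide, 160 deep.
- head: Aluminium finned cylinder head of a small engine: block 100 mm (x) by 130 (y), 40 high, with a grey cover 88 by 112 mm on top, up to 56 mm (bolt heads to 60); about 0.85 kg, too wide to grip. Origin at the centre of its underside, z up. Starts on the loading deck, turned and off centre, its long side roughly along the stand's y.
- oil_filter: Bystander: orange oil filter can, 76 mm diameter, 100 mm high, origin at the centre of its underside, standing behind the stand.
- cleaner: Bystander: white and yellow bottle with a red cap, 60 mm diameter, 170 mm high, origin at the centre of its underside, standing beyond the rails' far end.
- wrench: Bystander: steel wrench 180 mm long lying on the bench in front of the deck, under 20 mm high.
- hammer: Bystander: hammer lying on the bench to the left.
- mug: Bystander: blue mug, 80 mm diameter, 90 mm high, standing at the right near the robot.
- funnel: Bystander: red funnel standing mouth down, 110 mm diameter, 120 mm high, at the left near the robot.
- bolt_tray: Bystander: green tray 120 by 100 by 35 mm at the right.

How it is judged:
By the outcome, as a careful person would: the job done as asked, in the order asked, and still so for the second after the job is handed in, with the robot touching nothing.
It also fails if it takes over 72 s, if anything falls off the work surface, if the arm or the gripper's body presses on something with over 40 N, if the wrist force passes 120 N, or if a joint passes its speed limit or range.

ROBOT

A 7-joint arm with a two-finger parallel gripper is mounted at the origin on the work surface. World frame = base frame: x ahead of the robot, y to its left, z up, the work surface at z = 0. Lengths are in m, angles in rad, forces in N, time in s.
With the tool pointing down it reaches from about 0.4 to 0.85 m from the base axis. Payload 10.4 kg.
Tool frame: the origin (TCP) lies between the finger pads; the fingertips stand manip.tip_extent ahead of it and the grasp point (between the pads) lies 6 mm ahead of it (manip.tip_extent is the distance from the TCP to the fingertips, in m); z points along the fingers, y is the line along which they close (so a half turn about z gives the same grasp; the last joint's range is limited). The gripper opens to 85 mm and grips with 20 to 120 N. Pads are 22 mm wide; open, the fingers measure 114 mm over their backs; the gripper's body (76 mm by 85 mm) begins 54 mm behind the grasp point. The pads swing forward as they close: fully open they stand 13 mm farther back than shut.
Start: joints at [-1.353, 0.332, -0.065, 1.46, 0.022, 1.35, -0.088], TCP at [0.149, 0.607, 0.256] pointing down, gripper open.
Joint ranges: [-2.6, 2.6], [-0.5, 2.12], [-1.47, 1.34], [0.16, 2.42], [-1.27, 4.41], [0.06, 2.06], [-2.6, 2.6]. Speed limits (rad/s): [2.22, 2.22, 2.79, 2.79, 3.14, 3.14, 3.14].

INTERFACE

Orientations are given as a unit quaternion [x, y, z, w].
In Python, from workcell import get_obs, optics, workorder, manip gives the robot as it stands.
- The arm moves only by the tool jog_arm, never from a script. Its argument "increments" is a list of rows, each a list of 7 numbers: the shift along the tool's x, y, z in m, then the turn, a rotation vector about the tool's x, y, z in rad, then the opening, from -1 (shut) to 1 (fully open). A call has 1 to 5 rows; each row is the pose to reach, as a shift and turn from the pose commanded when the call began, along the tool's axes at that moment; what a row does not reach only later rows make up. A row lasts 1/12 s, in which the tool goes at most 41.7 mm and 7.16 degrees, less where a joint would pass 70% of its speed; a pose out of reach is approached as far as the arm can. A call with a gripper value outside its range is refused whole. The fingers move at their own pace and stop on an object; "grip_force" is the grip in N (left out, the last holds). Time passes only in rows, so rows that repeat a pose let the fingers close. It gives the time, the measured TCP pose, the force, the opening and the grip force at its end, in the units of the state.
- get_obs(): the state, without advancing time (a new reading comes with each control period).
- optics.camera(name): name is "side" or "top" or "wrist"; returns a dict with "color" (384x512x3 uint8, red, green, blue), "depth" (384x512 float32, m along the optical axis (not along the pixel's ray), 0 where there is no reading), "K" (3x3 intrinsics, pixels), "R" (3x3) and "t" (3): a world point X has camera coordinates R X + t. Camera axes: x right, y down, z forward; pixel columns grow to the right and rows downward; lengths in m; the calibration is good to about 2 mm. A picture is of the moment at which its call begins.
- workorder.hand_in(): hands the job in; it is judged then, once.
The state is a dict: "clock": time; "joint_pos": joint angles; "joint_velocities": joint speeds; "tau": joint torques, N m; "position": TCP position; "ee_rot": TCP orientation; "ft_force": force on the tool from outside, world axes, zero at the start; "torque": the same for the moment, N m; "grip_width": opening from 0.0 (shut) to 1.0 (fully open); "grasp_force": force on a finger pad.
Only numpy, scipy, OpenCV 4.12 (cv2) and the standard library are available. Lean on these libraries where they do the work, as an engineer would, in place of code of your own. Each camera call takes 0.05 s, during which the arm holds its last target. There are 200 camera calls.

## Working session

There is one attempt and no reset: what is moved stays moved. The work goes in short steps, Python scripts to look and compute and a tool call to move; the robot and the scene stay as the last step left them, time stands still between calls to the robot, and variables do not carry over. Pictures are saved under pics/ and viewed, at most 10 in all, crops included, and the job is handed in when it is done.

Besides the shell and the picture viewer there is one more tool, called after "Emit:" as name(argument=value, ...) on one line, values as JSON. jog_arm: Moves the arm, as the interface text tells. Its arguments: {"type":"object","properties":{"increments":{"type":"array"},"grip_force":{"type":"number"}},"required":["increments"]}

```bash
mkdir -p pics; cat > h.py <<'E'
import numpy as np, cv2
from scipy.spatial.transform import Rotation as Ro
from workcell import get_obs, optics, workorder, manip
def cam(n): return optics.camera(n)
def cloud(c):
    d=c["depth"]; v,u=np.mgrid[:d.shape[0],:d.shape[1]]; K=c["K"]
    P=np.stack([(u-K[0,2])/K[0,0]*d,(v-K[1,2])/K[1,1]*d,d],-1)
    return (P-c["t"])@c["R"]
def save(c,n,crop=None,s=1.5):
    im=c["color"][...,::-1]
    if crop: im=im[crop[1]:crop[3],crop[0]:crop[2]]
    cv2.imwrite("pics/"+n,cv2.resize(im,None,fx=s,fy=s,interpolation=cv2.INTER_CUBIC))
E
python3 - <<'E'
from h import *
a=cam("top");b=cam("side")
np.savez("c0.npz",top=cloud(a),tc=a["color"],side=cloud(b),sc=b["color"])
save(a,"top0.png");save(b,"side0.png")
o=get_obs();print({k:np.round(v,3) for k,v in o.items()},manip.tip_extent)
for c in(a,b):print(np.round(-c["R"].T@c["t"],3),c["K"][0,0])
E
```

```text
{'clock': np.float64(0.1), 'joint_pos': array([-1.353,  0.333, -0.065,  1.461,  0.022,  1.35 , -0.088]), 'joint_velocities': array([ 0.001, -0.001,  0.001, -0.001,  0.001,  0.   , -0.001]), 'tau': array([ 1.0000e-03, -6.2674e+01,  4.9000e-02, -3.9243e+01,  1.6000e-02,
        7.0000e-03,  0.0000e+00]), 'position': array([0.149, 0.607, 0.256]), 'ee_rot': array([ 0.12 ,  0.993, -0.001, -0.   ]), 'ft_force': array([-0.082, -1.269,  0.492]), 'torque': array([-0.02 ,  0.006,  0.007]), 'grasp_force': np.float64(0.0), 'grip_width': np.float64(1.001)} 0.025
[0.405 0.007 1.371] 395.1754237073592
[-0.016  1.163  1.391] 461.32719789691
```

View pics/top0.png

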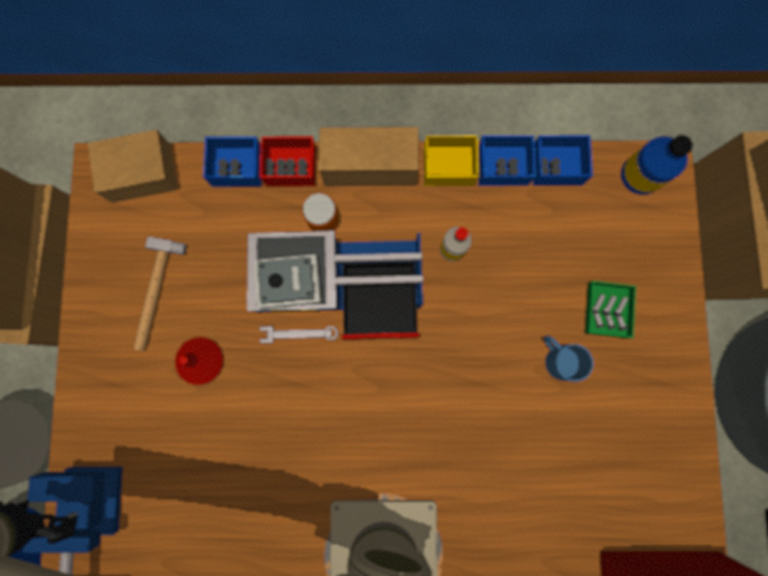

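View pics/side0.png

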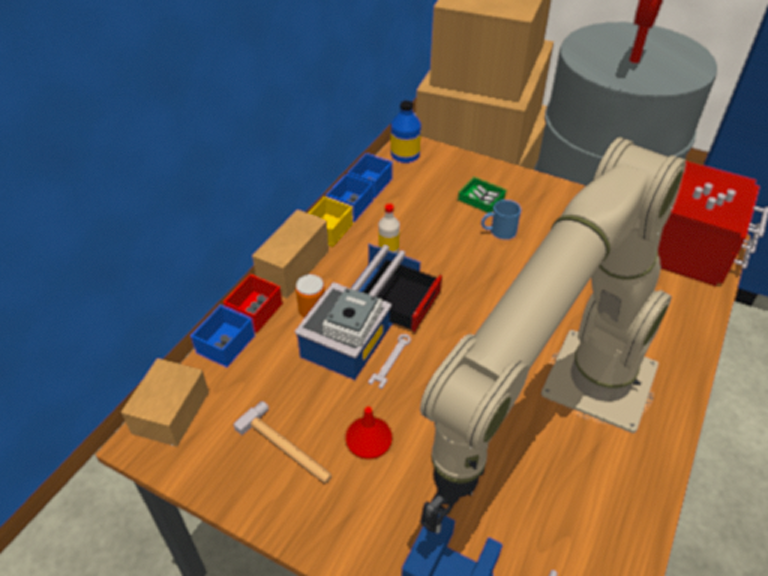

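The top view shows the deck at 1.5x pixels (248–336, 233–310), with the head at about (290,280). The rails run right from it at rows 257 and 279, and the red drawer front is at about (380,335). The side view agrees.

```bash
python3 - <<'E'
from h import *
z=np.load("c0.npz")
for n in("top","side"):
    P=z[n].reshape(-1,3);C=z[n[0]+"c"].reshape(-1,3).astype(int)
    m=(P[:,0]>.4)&(P[:,0]<.85)&(P[:,1]>-.2)&(P[:,1]<.4);P=P[m];C=C[m]
    def rep(l,s):
        Q=P[s]
        if len(Q)<8: print(n,l,len(Q));return
        r=cv2.minAreaRect(Q[:,:2].astype(np.float32)*1000)
        print(n,l,len(Q),"med",np.round(np.median(Q,0),4),"rect",np.round(r[0],1),np.round(r[1],1),round(r[2],1))
    Z=P[:,2];red=(C[:,0]>90)&(C[:,1]<50)&(C[:,2]<50)
    lvl=(abs(Z-.1)<.008)&(P[:,0]>.5)
    grey=(C.max(1)-C.min(1)<40)&(C.max(1)>90)
    rep("lvl",lvl&grey&(P[:,1]<.3))
    rl=lvl&grey&(P[:,1]<.06)&(P[:,1]>-.1); rep("rails",rl)
    Q=P[rl]
    if len(Q)>20:
        best=min(((np.sum((Q[:,0]-s*Q[:,1]-np.where(Q[:,0]-s*Q[:,1]>np.median(Q[:,0]-s*Q[:,1]),1,1)*0)[:,None]*0) ,s) for s in[0]),key=lambda t:t[0])
        from scipy.cluster.vq import kmeans2
        for s0 in [0]:
            hi=Q[:,0]>np.mean([Q[:,0].min(),Q[:,0].max()])
            for k in(hi,~hi):
                print("  rail",np.round(np.polyfit(Q[k,1],Q[k,0],1),4),k.sum(),np.round([Q[k,1].min(),Q[k,1].max()],3))
    rep("headtop",(Z>.148)&(Z<.168)&(P[:,1]>.05)&(P[:,1]<.25)&(P[:,0]<.72)&(P[:,0]>.5))
    rep("headbody",(Z>.128)&(Z<.168)&(P[:,1]>.05)&(P[:,1]<.25)&(P[:,0]<.72)&(P[:,0]>.5))
    rep("fins",(Z>.132)&(Z<.146)&(P[:,1]>.05)&(P[:,1]<.25)&(P[:,0]<.72)&(P[:,0]>.5))
    rep("drawer",red&(P[:,1]<.1)&(P[:,1]>-.15)&(Z>.06)&(Z<.08)&(P[:,0]<.6))
    rep("drawerface",red&(P[:,1]<.1)&(P[:,1]>-.15)&(Z>.02)&(Z<.06)&(P[:,0]<.6))
    rep("cleaner",(Z>.11)&(P[:,1]<-.05)&(P[:,0]>.55))
    rep("filter",(Z>.08)&(P[:,1]>.05)&(P[:,0]>.71)&(P[:,0]<.82)&~lvl)
im=z["tc"][...,::-1][135:245,150:330]
cv2.imwrite("pics/top1.png",cv2.resize(im,None,fx=4.4,fy=4.4,interpolation=cv2.INTER_CUBIC))
E
```

```text
top lvl 1802 med [0.6435 0.1236 0.0996] rect [661.2  53.3] [254.3 481.6] 1.3
top rails 351 med [ 0.6019 -0.0144  0.0994] rect [620.7 -13.9] [ 63.2 143.5] 1.1
  rail [-0.0198  0.6447] 175 [-0.084  0.057]
  rail [-0.0209  0.5949] 176 [-0.086  0.057]
top headtop 950 med [0.5863 0.1974 0.1556] rect [587.3 199.3] [ 89.3 109.4] 5.2
top headbody 1183 med [0.5835 0.192  0.1548] rect [587.6 195.1] [100.3 119.5] 5.8
top fins 223 med [0.5672 0.1529 0.1392] rect [587.6 195.1] [100.3 119.5] 5.8
top drawer 176 med [0.4758 0.0089 0.0708] rect [474.4   4. ] [167.   10.5] 89.7
top drawerface 10 med [ 0.4716 -0.0329  0.0423] rect [476.5   3.2] [ 13.6 154.3] 0.7
top cleaner 260 med [ 0.6792 -0.1573  0.1219] rect [ 753.1 -114.4] [227.8  53.7] 35.1
top filter 53 med [0.7314 0.125  0.0871] rect [742.7 134.6] [53.8 74.5] 21.0
side lvl 1055 med [0.6396 0.1534 0.1005] rect [659.6  66.2] [254.5 468.9] 2.3
side rails 193 med [ 0.6343 -0.0082  0.0996] rect [630.2 -11.4] [ 89.9 141.7] 1.5
  rail [-0.0282  0.642 ] 97 [-0.082  0.059]
  rail [-0.022   0.5922] 96 [-0.083  0.058]
side headtop 506 med [0.581  0.2011 0.1571] rect [584.2 198.5] [ 95.1 103.1] 0.2
side headbody 596 med [0.5734 0.2002 0.1564] rect [584.6 197. ] [102.2 115. ] 5.7
side fins 74 med [0.5398 0.1937 0.1401] rect [584.6 196.8] [102.2 114.4] 5.7
side drawer 111 med [0.4715 0.0187 0.0713] rect [474.6   9.1] [ 16.  165.3] 1.6
side drawerface 86 med [0.4688 0.0448 0.0371] rect [471.6  11.5] [ 18.2 169.5] 4.3
side cleaner 167 med [ 0.6773 -0.1533  0.1256] rect [ 749.  -116.2] [203.2 121.1] 2.9
side filter 50 med [0.7333 0.1681 0.0887] rect [739.9 156.2] [72.1 44.7] 37.6
```

View pics/top1.png

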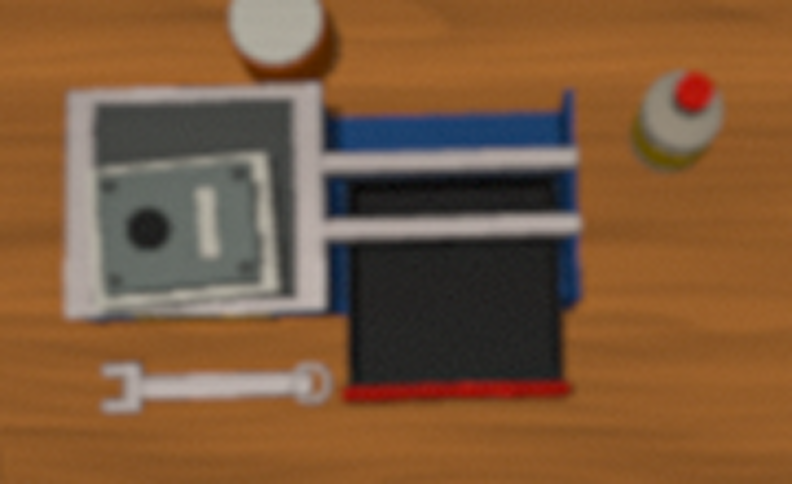

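The crop confirms the head's yaw is about +5°, against about +1.2° for the stand. Next I fit both in the stand frame.

```bash
python3 - <<'E'
from h import *
z=np.load("c0.npz")
for n in("top","side"):
    P=z[n].reshape(-1,3);C=z[n[0]+"c"].reshape(-1,3).astype(int)
    m=(P[:,0]>.4)&(P[:,0]<.85)&(P[:,1]>-.2)&(P[:,1]<.4);P=P[m];C=C[m];Z=P[:,2]
    th=.0207;c,s=np.cos(th),np.sin(th)
    S=np.c_[(P[:,0]-.619)*c+P[:,1]*s,-(P[:,0]-.619)*s+P[:,1]*c,Z]
    lv=(abs(Z-.1)<.006)
    for a,b in((-.045,0),(0,.045)):
        k=lv&(S[:,0]>a)&(S[:,0]<b)&(S[:,1]<.03);q=S[k]
        w=q[(q[:,1]>-.1)];print(n,"rail x",np.round(np.percentile(w[:,0],[1,50,99]),4),"slope",np.round(np.polyfit(w[:,1],w[:,0],1),4),"yend",np.round(np.sort(q[:,1])[:4],4))
    k=lv&(abs(S[:,0])<.09)&(S[:,1]>.04)&(S[:,1]<.3)
    q=S[k];print(n,"deck x",np.percentile(q[:,0],[.5,99.5]).round(4),"y",np.percentile(q[:,1],[.5,99.5]).round(4))
    k=lv&(abs(S[:,0])<.08)&(abs(S[:,0])>.045)&(S[:,1]>-.02)&(S[:,1]<.1);print("  edge y0",np.sort(S[k,1])[:6].round(4))
    for l,lo,hi in(("top",.15,.165),("body",.122,.165)):
        k=(Z>lo)&(Z<hi)&(P[:,1]>.05)&(P[:,1]<.32)&(P[:,0]<.70)&(P[:,0]>.5)
        r=cv2.minAreaRect(S[k,:2].astype(np.float32)*1000);print(n,l,k.sum(),np.round(r[0],1),np.round(r[1],1),round(r[2],2),"zmed",np.median(Z[k]).round(4))
    k=(C[:,0]>90)&(C[:,1]<60)&(C[:,2]<60)&(P[:,1]<.1)&(P[:,1]>-.15)&(Z>.015)&(Z<.08)&(P[:,0]<.6)
    q=S[k];print(n,"front x",np.percentile(q[:,0],[2,50,98]).round(4),"y",np.percentile(q[:,1],[1,99]).round(4),"zmax",q[:,2].max())
E
```

```text
top rail x [-0.0298 -0.0237 -0.0176] slope [ 0.0171 -0.0233] yend [-0.0856 -0.0856 -0.0856 -0.0851]
top rail x [0.02   0.0261 0.0327] slope [0.0219 0.0267] yend [-0.189  -0.1857 -0.1822 -0.1789]
top deck x [-0.0838  0.0856] y [0.0438 0.2922]
  edge y0 []
top top 984 [-28.  201.3] [ 88.7 112. ] 4.86 zmed 0.1556
top body 1328 [-28.  201.3] [100.4 130.8] 4.75 zmed 0.1544
top front x [-0.1494 -0.1446 -0.1377] y [-0.0765  0.0903] zmax 0.07733181624163515
side rail x [-0.0343 -0.0276 -0.0187] slope [ 0.0074 -0.0267] yend [-0.0827 -0.0819 -0.08   -0.08  ]
side rail x [0.0155 0.0221 0.0312] slope [0.0056 0.0232] yend [-0.1694 -0.1685 -0.1637 -0.1623]
side deck x [-0.0864  0.0843] y [0.0454 0.2968]
  edge y0 []
side top 561 [-33.4 204.7] [ 94.6 118.1] 2.97 zmed 0.1571
side body 850 [-30.9 206.6] [102.3 133.2] 4.34 zmed 0.1547
side front x [-0.1524 -0.1493 -0.1366] y [-0.0712  0.0984] zmax 0.07872792740616406
```

Emit:
jog_arm(increments=[[-0.03,-0.027,-0.006,0,0,0,-1],[-0.06,-0.054,-0.012,0,0,0,-1],[-0.09,-0.081,-0.018,0,0,0,-1],[-0.12,-0.108,-0.024,0,0,0,-1],[-0.15,-0.135,-0.03,0,0,0,-1]])

```text
clock: 0.52
position: [0.2632, 0.4382, 0.2862]
ee_rot: [0.12, 0.993, -0.0, -0.0]
ft_force: [0.4, 0.3, 0.5]
grip_width: 0.298
grasp_force: 0.0
```

Emit:
jog_arm(increments=[[-0.03,-0.027,-0.006,0,0,0,-1],[-0.06,-0.054,-0.012,0,0,0,-1],[-0.09,-0.081,-0.018,0,0,0,-1],[-0.12,-0.108,-0.024,0,0,0,-1],[-0.15,-0.135,-0.03,0,0,0,-1]])

```text
clock: 0.93
position: [0.3766, 0.2712, 0.3165]
ee_rot: [0.12, 0.993, 0.0, -0.0]
ft_force: [0.9, 1.2, -0.3]
grip_width: 0.003
grasp_force: 0.0
```

Emit:
jog_arm(increments=[[-0.03,-0.027,-0.006,0,0,0,-1],[-0.06,-0.054,-0.012,0,0,0,-1],[-0.09,-0.081,-0.018,0,0,0,-1],[-0.12,-0.108,-0.024,0,0,0,-1],[-0.15,-0.135,-0.03,0,0,0,-1]])

```text
clock: 1.35
position: [0.49, 0.1044, 0.3466]
ee_rot: [0.12, 0.993, 0.0, 0.0]
ft_force: [1.3, -0.0, -0.6]
grip_width: 0.001
grasp_force: 0.0
```

Emit:
jog_arm(increments=[[0,0,0,0,0,-0.1,-1],[0,0,0,0,0,-0.2,-1],[0,0,0,0,0,-0.267,-1],[0,0,0,0,0,-0.267,-1],[0,0,0,0,0,-0.267,-1]])

```text
clock: 1.77
position: [0.4893, 0.1064, 0.3461]
ee_rot: [-0.012, 1.0, -0.0, -0.0]
ft_force: [-0.2, 0.8, 0.2]
grip_width: 0.005
grasp_force: 0.0
```

```bash
python3 - <<'E'
from h import *
a=cam("wrist");save(a,"w1.png");t=cam("top")
import pickle;pickle.dump((a,t),open("w1.pkl","wb"))
o=get_obs();print({k:np.round(o[k],3) for k in("clock","position","ee_rot","joint_pos","ft_force","grip_width")},manip.tip_extent)
print(np.round(-a["R"].T@a["t"],3),np.round(a["R"],2),a["K"][0,0])
E
```

```text
{'clock': np.float64(1.867), 'position': array([0.489, 0.106, 0.346]), 'ee_rot': array([-0.012,  1.   , -0.   , -0.   ]), 'joint_pos': array([-7.570e-01,  3.000e-03,  4.570e-01,  1.655e+00, -1.000e-03,
        1.484e+00,  1.295e+00]), 'ft_force': array([-0.328, -0.232, -0.751]), 'grip_width': np.float64(-0.001)} 0.025
[0.411 0.104 0.463] [[-0.02  1.   -0.  ]
 [ 0.95  0.02  0.3 ]
 [ 0.3   0.01 -0.95]] 312.59504369182093
```

View pics/w1.png

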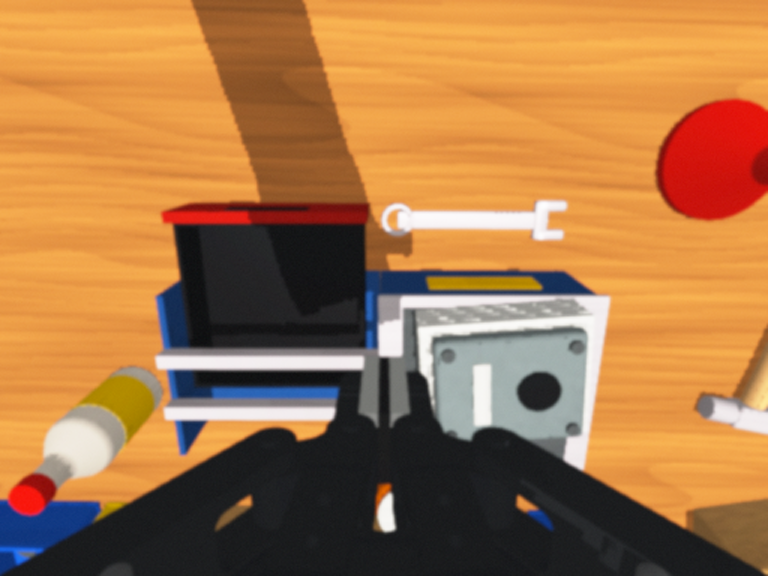

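The wrist view (1.5x px) shows:
- The two rails at rows about 360 and 410, ending left at x≈157.
- The deck edge at x≈378, and the deck's front edge at row 297.
- The drawer front's top edge at row about 207, x 165–370.
- The head with its near corner at about (418,312).

I refine these edges by subpixel.

```bash
cat >> h.py <<'E'
def ray(c,uv,z):
    uv=np.atleast_2d(uv).astype(float);K=c["K"]
    d=np.c_[(uv[:,0]-K[0,2])/K[0,0],(uv[:,1]-K[1,2])/K[1,1],np.ones(len(uv))]@c["R"]
    o=-c["R"].T@c["t"]; return o+d*((z-o[2])/d[:,2])[:,None]
def edges(c,cols,r0,r1,sign,ax=0):
    g=cv2.GaussianBlur(cv2.cvtColor(c["color"],cv2.COLOR_RGB2GRAY).astype(float),(0,0),.7)
    if ax: g=g.T
    out=[]
    for u in cols:
        p=sign*np.diff(g[r0:r1,u]);i=int(p.argmax())
        w=np.clip(p[max(0,i-1):i+2],0,None);v=r0+.5+(w*np.arange(max(0,i-1),max(0,i-1)+len(w))).sum()/w.sum()
        out.append((u,v))
    a=np.array(out);return a[:,::-1] if ax else a
def line(X,ax=1):  # robust fit x=a*y+b
    y,x=(X[:,1],X[:,0]) if ax else (X[:,0],X[:,1])
    k=np.ones(len(x),bool)
    for _ in range(4):
        p=np.polyfit(y[k],x[k],1);e=abs(x-np.polyval(p,y));k=e<max(.0008,2*np.median(e))
    return p,k.sum()
E
python3 - <<'E'
from h import *
import pickle;a,t=pickle.load(open("w1.pkl","rb"))
f=lambda n,p:print(n,np.round(p[0],4),p[1])
# wrist
f("w rail- +x edge",line(ray(a,edges(a,range(112,225),241,252,-1),.1)))
f("w rail+ +x edge",line(ray(a,edges(a,range(114,215),272,284,-1),.1)))
f("w deck -x edge",line(ray(a,edges(a,range(258,400),192,206,1),.1)))
f("w y0 edge(y=ax+b)",line(ray(a,edges(a,range(203,228),246,258,1,1),.1),0))
f("w rail end-",line(ray(a,edges(a,range(237,243),98,112,1,1),.1),0))
f("w drawer top outer",line(ray(a,edges(a,range(120,240),130,142,-1),.072)))
# top
T=lambda u,v:(u/4.4+150,v/4.4+135)
for n,v in(("rail+",160),("rail-",227)):
    r=int(v/4.4+135);e1=edges(t,range(228,278),r-5,r+1,1);e2=edges(t,range(228,278),r,r+6,-1)
    m=e1.copy();m[:,1]=(e1[:,1]+e2[:,1])/2;f("t "+n+" mid",line(ray(t,m,.1)))
f("t deck +x edge",line(ray(t,edges(t,range(170,205),150,160,1),.1)))
f("t y0",line(ray(t,edges(t,range(188,203),218,230,-1,1),.1),0))
f("t deck y190",line(ray(t,edges(t,range(162,200),160,170,1,1),.1),0))
E
```

```text
w rail- +x edge [-0.0207  0.6001] 113
w rail+ +x edge [-0.0231  0.6494] 101
w deck -x edge [-0.0237  0.5325] 140
w y0 edge(y=ax+b) [0.0189 0.0916] 25
w rail end- [-0.0864 -0.0355] 6
w drawer top outer [-0.0165  0.4613] 100
t rail+ mid [-0.0212  0.6443] 50
t rail- mid [-0.02    0.5945] 50
t deck +x edge [-0.0081  0.7023] 34
t y0 [ 0.2858 -0.0618] 15
t deck y190 [0.0216 0.2804] 23
```

Stand origin is about (0.617, 0.1035) with yaw 0.0215, and the drawer is about 67 mm open. Now the drawer.

Emit:
jog_arm(increments=[[0.02,-0.033,0.01,0,0,0,-1],[0.04,-0.066,0.02,0,0,0,-1],[0.061,-0.099,0.03,0,0,0,-1],[0.061,-0.099,0.065,0,0,0,-1],[0.061,-0.099,0.1,0,0,0,-1]])

```text
clock: 2.28
position: [0.4312, 0.0043, 0.2468]
ee_rot: [-0.011, 1.0, 0.002, 0.002]
ft_force: [1.1, 1.5, -1.0]
grip_width: 0.002
grasp_force: 0.0
```

Emit:
jog_arm(increments=[[0,0,0.04,0,0,0,-1],[0,0,0.08,0,0,0,-1],[0,0,0.12,0,0,0,-1],[0,0,0.16,0,0,0,-1],[0,0,0.19,0,0,0,-1]])

```text
clock: 2.7
position: [0.4299, 0.0056, 0.0538]
ee_rot: [-0.012, 1.0, -0.0, -0.001]
ft_force: [1.1, 1.0, 0.1]
grip_width: -0.0
grasp_force: 0.0
```

Emit:
jog_arm(increments=[[-0.005,0,0,0,0,0,-1],[-0.01,0,0,0,0,0,-1],[-0.015,0,0,0,0,0,-1],[-0.02,0,0,0,0,0,-1],[-0.025,0,0,0,0,0,-1]])

```text
clock: 3.12
position: [0.4581, 0.0069, 0.0582]
ee_rot: [-0.013, 1.0, 0.001, 0.002]
ft_force: [-3.0, 0.4, 0.4]
grip_width: -0.0
grasp_force: 0.0
```

Emit:
jog_arm(increments=[[-0.01,0,0,0,0,0,-1],[-0.02,0,0,0,0,0,-1],[-0.03,0,0,0,0,0,-1],[-0.04,0,0,0,0,0,-1],[-0.047,0,0,0,0,0,-1]])

```text
clock: 3.53
position: [0.5052, 0.0081, 0.058]
ee_rot: [-0.013, 1.0, 0.001, 0.001]
ft_force: [-2.8, 0.1, 9.9]
grip_width: -0.002
grasp_force: 1.2
```

Emit:
jog_arm(increments=[[-0.002,0,0,0,0,0,-1],[-0.004,0,0,0,0,0,-1],[-0.006,0,0,0,0,0,-1],[-0.008,0,0,0,0,0,-1],[-0.008,0,0,0,0,0,-1]])

```text
clock: 3.95
position: [0.513, 0.0082, 0.0581]
ee_rot: [-0.013, 1.0, 0.001, 0.001]
ft_force: [-0.4, 0.7, 5.6]
grip_width: 0.003
grasp_force: 0.2
```

```bash
python3 - <<'E'
from h import *
a=cam("wrist");s=cam("side");o=get_obs();print(o["position"].round(4),o["ft_force"].round(1),o["torque"].round(2))
im=np.hstack([a["color"],cv2.resize(s["color"][150:270,190:350],(512,384),interpolation=cv2.INTER_CUBIC)])[...,::-1]
cv2.imwrite("pics/w2.png",cv2.resize(im,(800,300)))
E
```

```text
[0.5129 0.0082 0.0581] [1.7 0.2 6.1] [ 0.01 -0.    0.04]
```

View pics/w2.png

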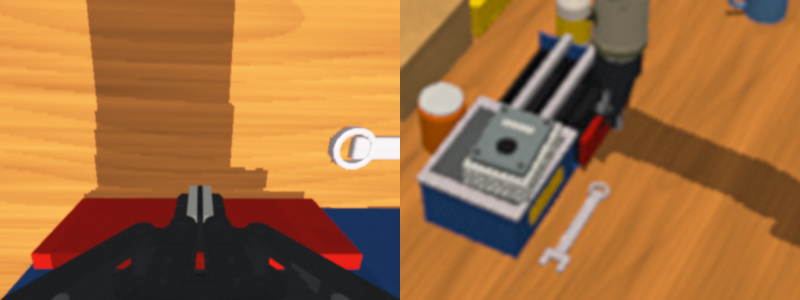

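The side view shows the drawer almost home and the fingers against the panel. There is an odd upward force, so I back off, raise slightly and finish the push.

Emit:
jog_arm(increments=[[0.01,0,0,0,0,0,-1],[0.02,0,-0.003,0,0,0,-1],[0.02,0,-0.012,0,0,0,-1],[0.02,0,-0.012,0,0,0,-1],[0.02,0,-0.012,0,0,0,-1]])

```text
clock: 4.47
position: [0.4926, 0.0078, 0.0696]
ee_rot: [-0.013, 1.0, 0.001, 0.001]
ft_force: [-0.2, 0.1, -0.6]
grip_width: -0.0
grasp_force: 0.0
```

Emit:
jog_arm(increments=[[-0.008,0,0,0,0,0,-1],[-0.016,0,0,0,0,0,-1],[-0.02,0,0,0,0,0,-1],[-0.022,0,0,0,0,0,-1],[-0.022,0,0,0,0,0,-1]])

```text
clock: 4.88
position: [0.5135, 0.0078, 0.068]
ee_rot: [-0.013, 1.0, -0.0, -0.0]
ft_force: [-0.1, 0.6, -1.0]
grip_width: -0.004
grasp_force: 0.0
```

Emit:
jog_arm(increments=[[-0.002,0,0,0,0,0,-1],[-0.003,0,0,0,0,0,-1],[-0.004,0,0,0,0,0,-1],[-0.004,0,0,0,0,0,-1],[-0.004,0,0,0,0,0,-1]])

```text
clock: 5.3
position: [0.5167, 0.0079, 0.068]
ee_rot: [-0.013, 1.0, -0.0, -0.0]
ft_force: [-3.2, -1.2, -1.9]
grip_width: 0.004
grasp_force: 1.2
```

Emit:
jog_arm(increments=[[-0.001,0,0,0,0,0,-1],[-0.002,0,0,0,0,0,-1],[-0.003,0,0,0,0,0,-1],[-0.003,0,0,0,0,0,-1],[-0.003,0,0,0,0,0,-1]])

```text
clock: 5.72
position: [0.5188, 0.008, 0.0681]
ee_rot: [-0.013, 1.0, 0.0, -0.002]
ft_force: [-10.0, -0.8, 4.9]
grip_width: -0.001
grasp_force: 4.9
```

Emit:
jog_arm(increments=[[-0.001,0,0,0,0,0,-1],[-0.002,0,0,0,0,0,-1],[-0.002,0,0,0,0,0,-1],[-0.002,0,0,0,0,0,-1],[-0.002,0,0,0,0,0,-1]])

```text
clock: 6.13
position: [0.5189, 0.0081, 0.0678]
ee_rot: [-0.013, 1.0, 0.0, -0.004]
ft_force: [-20.2, -0.7, 15.7]
grip_width: -0.002
grasp_force: 10.3
```

Drawer hit its stop (20 N, no further travel). Retreating and moving to the head's −x side with fingers spread.

Emit:
jog_arm(increments=[[0.03,0,0,0,0,0.002,-1],[0.055,0,-0.01,0,0,0.004,-1],[0.055,0,-0.05,0,0,0.004,0],[0.055,0,-0.09,0,0,0.004,0.4],[0.055,0,-0.13,0,0,0.004,0.4]])

```text
clock: 6.55
position: [0.4669, 0.0066, 0.2003]
ee_rot: [-0.011, 1.0, 0.0, 0.001]
ft_force: [0.4, -0.3, 0.2]
grip_width: 0.417
grasp_force: 0.0
```

Emit:
jog_arm(increments=[[0,0.04,0,0,0,0,0.4],[0,0.08,0,0,0,0,0.4],[0,0.12,0,0,0,0,0.4],[0,0.16,0,0,0,0,0.4],[0,0.193,0,0,0,0,0.4]])

```text
clock: 6.97
position: [0.4627, 0.2033, 0.1991]
ee_rot: [-0.012, 1.0, 0.001, 0.001]
ft_force: [1.2, 0.2, 0.6]
grip_width: 0.697
grasp_force: 0.0
```

Emit:
jog_arm(increments=[[-0.01,0,0.02,0,0,0,0.4],[-0.02,0,0.045,0,0,0,0.4],[-0.03,0,0.07,0,0,0,0.4],[-0.03,0,0.07,0,0,0,0.4],[-0.03,0,0.07,0,0,0,0.4]])

```text
clock: 7.38
position: [0.4927, 0.2002, 0.128]
ee_rot: [-0.011, 1.0, -0.001, -0.0]
ft_force: [0.3, -0.2, 0.9]
grip_width: 0.696
grasp_force: 0.0
```

```bash
python3 - <<'E'
from h import *
a=cam("wrist");t=cam("top");o=get_obs();print(o["clock"],o["position"].round(4),o["ee_rot"].round(4),o["ft_force"].round(1),o["grip_width"])
im=np.hstack([a["color"],cv2.resize(t["color"][135:245,150:297],(512,384),interpolation=cv2.INTER_CUBIC)])[...,::-1]
cv2.imwrite("pics/w3.png",cv2.resize(im,(800,300)))
print("drawer top",line(ray(a,edges(a,range(5,120),150,230,-1),.072)))
E
```

```text
7.4833 [0.4933 0.2007 0.1298] [-1.100e-02  9.999e-01  6.000e-04  8.000e-04] [-0.7  0.4  0.6] 0.6979934456129963
drawer top (array([-0.02269484,  0.49524482]), np.int64(99))
```

View pics/w3.png

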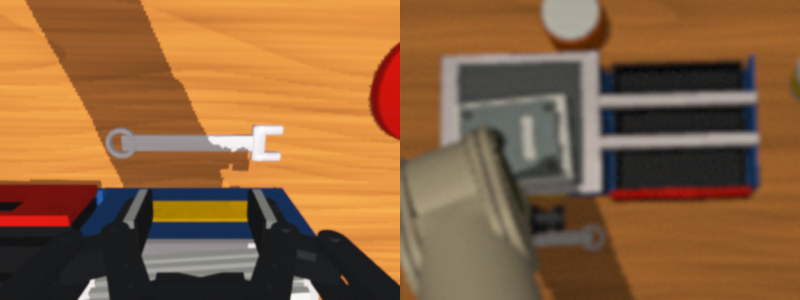

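The drawer looks home in the top view, and the spread fingers straddle the head's side above the deck edge. Now I push +x to centre and square the head.

Emit:
jog_arm(increments=[[-0.008,0,0,0,0,0,0.4],[-0.016,0,0,0,0,0,0.4],[-0.023,0,0,0,0,0,0.4],[-0.028,0,0,0,0,0,0.4],[-0.032,0,0,0,0,0,0.4]])

```text
clock: 7.9
position: [0.5249, 0.2014, 0.1285]
ee_rot: [-0.011, 1.0, 0.0, -0.001]
ft_force: [-7.1, 1.2, 5.1]
grip_width: 0.704
grasp_force: 3.8
```

Emit:
jog_arm(increments=[[-0.004,0,0,0,0,0,0.4],[-0.008,0,0,0,0,0,0.4],[-0.012,0,0,0,0,0,0.4],[-0.016,0,0,0,0,0,0.4],[-0.02,0,0,0,0,0,0.4]])

```text
clock: 8.32
position: [0.5439, 0.2021, 0.1283]
ee_rot: [-0.011, 1.0, 0.0, -0.001]
ft_force: [-8.8, 0.4, 6.0]
grip_width: 0.7
grasp_force: 4.4
```

Emit:
jog_arm(increments=[[-0.002,0,0,0,0,0,0.4],[-0.004,0,0,0,0,0,0.4],[-0.005,0,0,0,0,0,0.4],[-0.006,0,0,0,0,0,0.4],[-0.006,0,0,0,0,0,0.4]])

```text
clock: 8.73
position: [0.55, 0.202, 0.1283]
ee_rot: [-0.011, 1.0, 0.0, -0.001]
ft_force: [-7.4, 0.1, 4.6]
grip_width: 0.699
grasp_force: 3.6
```

```bash
cat >> h.py <<'E'
TH=.0215;SO=np.array([.6168,.1035])
def toS(P):
    c,s=np.cos(TH),np.sin(TH);d=P[...,:2]-SO
    return np.concatenate([np.stack([d[...,0]*c+d[...,1]*s,-d[...,0]*s+d[...,1]*c],-1),P[...,2:]],-1)
def head(n,ylo=-.2,yhi=.2,c=None):
    c=c or cam(n);S=toS(cloud(c)).reshape(-1,3)
    for l,lo,hi in(("top",.15,.165),("body",.122,.165)):
        k=(S[:,2]>lo)&(S[:,2]<hi)&(abs(S[:,0])<.1)&(S[:,1]>ylo)&(S[:,1]<yhi)
        C=c["color"].reshape(-1,3).astype(int);k&=(C.max(1)>70)
        if k.sum()<20: continue
        r=cv2.minAreaRect(S[k,:2].astype(np.float32)*1000);print(n,l,k.sum(),np.round(r[0],1),np.round(r[1],1),round(r[2],2))
    return c
E
python3 - <<'E'
from h import *
o=get_obs();print(o["position"].round(4),o["ee_rot"].round(4),o["ft_force"].round(1))
c=head("side");t=head("top")
im=np.hstack([cv2.resize(c["color"][150:270,190:350],(512,384),interpolation=cv2.INTER_CUBIC),cv2.resize(t["color"][135:245,150:297],(512,384),interpolation=cv2.INTER_CUBIC)])[...,::-1]
cv2.imwrite("pics/w4.png",cv2.resize(im,(800,300)))
E
```

```text
[0.55   0.202  0.1283] [-1.130e-02  9.999e-01  1.000e-04 -1.300e-03] [-7.4  0.1  4.6]
side top 338 [-19.6  98.6] [118.5 116.3] 87.51
side body 529 [-17.4 103.1] [125.5 122.8] 88.51
top top 289 [-0.7 70.3] [63.1 80.4] 89.54
top body 418 [-3.7 67.9] [100.8  77.3] 1.03
```

View pics/w4.png

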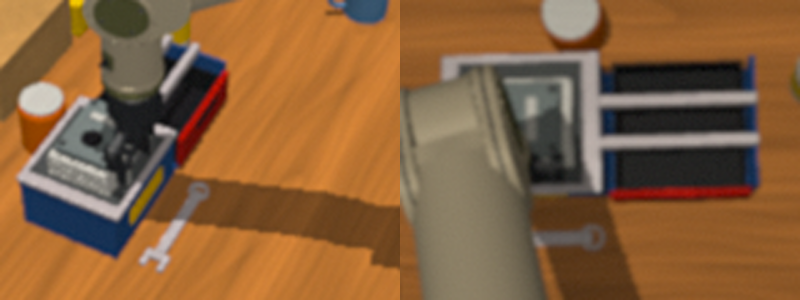

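Head now sits near x≈−4 mm in the stand frame, almost square. A final 4 mm push, then I retreat and turn a quarter.

Emit:
jog_arm(increments=[[-0.002,0,0,0,0,0,0.4],[-0.003,0,0,0,0,0,0.4],[-0.004,0,0,0,0,0,0.4],[-0.004,0,0,0,0,0,0.4],[-0.004,0,0,0,0,0,0.4]])

```text
clock: 9.25
position: [0.5539, 0.2021, 0.1283]
ee_rot: [-0.011, 1.0, 0.0, -0.001]
ft_force: [-6.4, -0.7, 4.5]
grip_width: 0.7
grasp_force: 3.4
```

Emit:
jog_arm(increments=[[0.015,0,0,0,0,0,0.4],[0.03,0,0,0,0,0,0.4],[0.03,0,-0.04,0,0,0,0.4],[0.03,0,-0.08,0,0,0,0.4],[0.03,0,-0.12,0,0,0,0.4]])

```text
clock: 9.67
position: [0.5244, 0.2007, 0.2497]
ee_rot: [-0.011, 1.0, -0.0, -0.0]
ft_force: [1.6, 0.4, 0.7]
grip_width: 0.7
grasp_force: 0.0
```

Emit:
jog_arm(increments=[[0,0,0,0,0,0.12,0.4],[0,0,0,0,0,0.24,0.4],[0,0,0,0,0,0.36,0.4],[0,0,0,0,0,0.48,0.4],[0,0,0,0,0,0.6,0.4]])

```text
clock: 10.08
position: [0.525, 0.201, 0.2484]
ee_rot: [0.288, 0.958, 0.0, 0.0]
ft_force: [0.3, -0.4, -0.2]
grip_width: 0.702
grasp_force: 0.0
```

Emit:
jog_arm(increments=[[0,0,0,0,0,0.12,0.4],[0,0,0,0,0,0.24,0.4],[0,0,0,0,0,0.36,0.4],[0,0,0,0,0,0.48,0.4],[0,0,0,0,0,0.6,0.4]])

```text
clock: 10.5
position: [0.525, 0.201, 0.2484]
ee_rot: [0.558, 0.83, -0.0, 0.0]
ft_force: [-0.1, -0.1, 0.0]
grip_width: 0.701
grasp_force: 0.0
```

Emit:
jog_arm(increments=[[0,0,0,0,0,0.12,0.4],[0,0,0,0,0,0.24,0.4],[0,0,0,0,0,0.371,0.4],[0,0,0,0,0,0.371,0.4],[0,0,0,0,0,0.371,0.4]])

```text
clock: 10.92
position: [0.5249, 0.2011, 0.2484]
ee_rot: [0.698, 0.716, 0.0, 0.0]
ft_force: [0.2, -0.4, -0.1]
grip_width: 0.701
grasp_force: 0.0
```

Emit:
jog_arm(increments=[[0.03,0,0,0,0,0,0.4],[0.06,0,0,0,0,0,0.4],[0.1,0,0,0,0,0,0.4],[0.14,0,0,0,0,0,0.4],[0.14,0,0,0,0,0,0.4]])

```text
clock: 11.33
position: [0.5185, 0.3505, 0.247]
ee_rot: [0.694, 0.72, 0.0, -0.002]
ft_force: [-0.7, 1.6, -0.7]
grip_width: 0.701
grasp_force: 0.0
```

```bash
python3 - <<'E'
from h import *
o=get_obs();print(o["clock"],o["position"].round(4),o["ee_rot"].round(4),o["ft_force"].round(1),o["joint_pos"].round(2),o["grip_width"])
c=head("side");t=head("top");w=cam("wrist")
im=np.hstack([w["color"],cv2.resize(t["color"][135:245,150:297],(512,384),interpolation=cv2.INTER_CUBIC)])[...,::-1]
cv2.imwrite("pics/w5.png",cv2.resize(im,(800,300)))
E
```

```text
11.3333 [0.5185 0.3505 0.247 ] [ 6.938e-01  7.201e-01  2.000e-04 -1.600e-03] [-0.7  1.6 -0.7] [-1.09  0.37  0.56  1.5  -0.2   1.33 -0.48] 0.7005256022444404
side top 47 [-14.   97.1] [113.5  59.5] 84.11
side body 192 [-2.4 98.5] [102.2 135.2] 0.47
top top 904 [ 0.7 93.8] [ 88.6 110.4] 0.14
top body 1240 [ 0.9 93.7] [129.2 101.3] 89.91
```

View pics/w5.png

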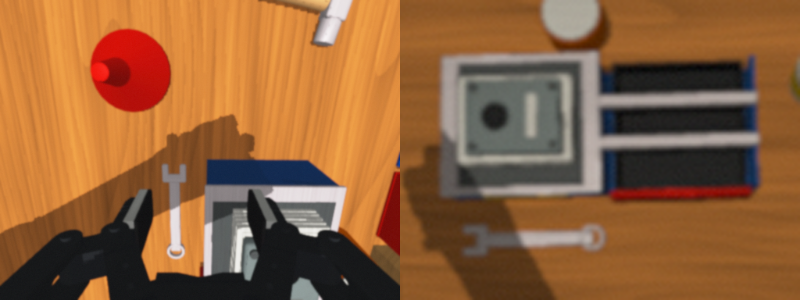

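Head is square and centred on the deck (0.8, 94 mm, about 0.1°). I position behind its +y face.

Emit:
jog_arm(increments=[[0,0.035,0,0,0,0.003,0.4],[0,0.07,0,0,0,0.003,0.4],[0,0.091,0,0,0,0.003,0.4],[0,0.091,0.03,0,0,0.003,0.4],[0,0.091,0.06,0,0,0.003,0.4]])

```text
clock: 11.9
position: [0.6158, 0.3403, 0.1893]
ee_rot: [0.701, 0.713, 0.002, 0.001]
ft_force: [0.0, 0.5, -1.5]
grip_width: 0.705
grasp_force: 0.0
```

Emit:
jog_arm(increments=[[0,0,0.03,0,0,0,0.4],[0,0,0.06,0,0,0,0.4],[0,0,0.06,0,0,0,0.4],[0,0,0.06,0,0,0,0.4],[0,0,0.06,0,0,0,0.4]])

```text
clock: 12.32
position: [0.6139, 0.3424, 0.1308]
ee_rot: [0.7, 0.714, 0.001, 0.0]
ft_force: [0.6, -0.2, 0.1]
grip_width: 0.701
grasp_force: 0.0
```

```bash
python3 - <<'E'
from h import *
o=get_obs();R=Ro.from_quat(o["ee_rot"]).as_matrix()
print(o["clock"],o["position"].round(4),toS(o["position"]).round(4),"tool y yaw",np.arctan2(R[1,1],R[0,1]),R[:,2].round(3),o["ft_force"].round(1),o["joint_pos"].round(2))
E
```

```text
12.3167 [0.6139 0.3424 0.1308] [0.0022 0.239  0.1308] tool y yaw 0.01871603426037623 [ 0.002  0.001 -1.   ] [ 0.6 -0.2  0.1] [-0.93  0.63  0.53  1.4  -0.33  1.2  -0.35]
```

Emit:
jog_arm(increments=[[-0.016,-0.001,0,0,0,-0.003,0.4],[-0.032,-0.002,0,0,0,-0.003,0.4],[-0.048,-0.002,0,0,0,-0.003,0.4],[-0.056,-0.002,0,0,0,-0.003,0.4],[-0.063,-0.002,0,0,0,-0.003,0.4]])

```text
clock: 12.73
position: [0.6128, 0.2787, 0.13]
ee_rot: [0.7, 0.714, 0.001, 0.0]
ft_force: [0.0, 0.4, 0.6]
grip_width: 0.701
grasp_force: 0.0
```

Emit:
jog_arm(increments=[[-0.006,0,0,0,0,0,0.4],[-0.012,0,0,0,0,0,0.4],[-0.018,0,0,0,0,0,0.4],[-0.024,0,0,0,0,0,0.4],[-0.03,0,0,0,0,0,0.4]])

```text
clock: 13.15
position: [0.6127, 0.2534, 0.1296]
ee_rot: [0.698, 0.716, 0.002, -0.001]
ft_force: [-0.0, 7.6, 4.6]
grip_width: 0.702
grasp_force: 3.7
```

Emit:
jog_arm(increments=[[-0.006,0,0,0,0,0,0.4],[-0.012,0,0,0,0,0,0.4],[-0.018,0,0,0,0,0,0.4],[-0.024,0,0,0,0,0,0.4],[-0.03,0,0,0,0,0,0.4]])

```text
clock: 13.57
position: [0.6135, 0.2234, 0.1296]
ee_rot: [0.698, 0.716, 0.002, -0.001]
ft_force: [-0.9, 7.1, 5.2]
grip_width: 0.7
grasp_force: 3.9
```

```bash
python3 - <<'E'
from h import *
o=get_obs();R=Ro.from_quat(o["ee_rot"]).as_matrix()
print(o["clock"],o["position"].round(4),toS(o["position"]).round(4),"tool y yaw",np.arctan2(R[1,1],R[0,1]),o["ft_force"].round(1))
head("side");head("top");head("wrist")
E
```

```text
13.5667 [0.6135 0.2234 0.1296] [-0.0008  0.1199  0.1296] tool y yaw 0.02542453786240341 [-0.9  7.1  5.2]
side top 210 [ 1.3 63.2] [160.4  92.6] 79.76
side body 376 [ 2.3 57.1] [159.2 113.2] 89.09
top top 494 [ 9.2 44.2] [105.1 120.4] 0.27
top body 781 [ 5.9 39.7] [130.1 111.1] 89.9
wrist top 174 [ -1.9 117.8] [125.3  25.8] 0.14
wrist body 7686 [ -1.8 112.6] [125.4  36. ] 0.41
```

Emit:
jog_arm(increments=[[-0.006,0,0,0,0,0.003,0.4],[-0.012,0,0,0,0,0.003,0.4],[-0.018,0,0,0,0,0.003,0.4],[-0.024,0,0,0,0,0.003,0.4],[-0.03,0,0,0,0,0.003,0.4]])

```text
clock: 14.13
position: [0.614, 0.1926, 0.129]
ee_rot: [0.699, 0.715, 0.001, -0.001]
ft_force: [-0.2, 8.1, 5.3]
grip_width: 0.7
grasp_force: 3.9
```

Emit:
jog_arm(increments=[[-0.006,0,0,0,0,0,0.4],[-0.012,0,0,0,0,0,0.4],[-0.018,0,0,0,0,0,0.4],[-0.024,0,0,0,0,0,0.4],[-0.03,0,0,0,0,0,0.4]])

```text
clock: 14.55
position: [0.6147, 0.1626, 0.129]
ee_rot: [0.699, 0.715, 0.001, -0.001]
ft_force: [-0.3, 8.4, 6.2]
grip_width: 0.702
grasp_force: 4.0
```

```bash
python3 - <<'E'
from h import *
o=get_obs();R=Ro.from_quat(o["ee_rot"]).as_matrix()
print(o["clock"],o["position"].round(4),toS(o["position"]).round(4),"tool y yaw",np.arctan2(R[1,1],R[0,1]),o["ft_force"].round(1))
head("top");head("wrist")
E
```

```text
14.55 [0.6147 0.1626 0.129 ] [-0.0008  0.0591  0.129 ] tool y yaw 0.02167399103965989 [-0.3  8.4  6.2]
top top 520 [ -0.3 -27.7] [91.4 86.5] 88.74
top body 755 [ -0.3 -22.8] [119.7 101.4] 88.62
wrist top 308 [-2.  53.7] [ 31.6 125.4] 89.85
wrist body 8576 [-2.  51.5] [ 36.  125.4] 89.85
```

Emit:
jog_arm(increments=[[-0.006,0,0,0,0,0,0.4],[-0.012,0,0,0,0,0,0.4],[-0.018,0,0,0,0,0,0.4],[-0.024,0,0,0,0,0,0.4],[-0.03,0,0,0,0,0,0.4]])

```text
clock: 15.07
position: [0.6152, 0.1323, 0.1288]
ee_rot: [0.7, 0.715, 0.001, -0.001]
ft_force: [-0.3, 7.7, 4.6]
grip_width: 0.694
grasp_force: 4.0
```

Emit:
jog_arm(increments=[[-0.006,0,0,0,0,0,0.4],[-0.012,0,0,0,0,0,0.4],[-0.018,0,0,0,0,0,0.4],[-0.024,0,0,0,0,0,0.4],[-0.03,0,0,0,0,0,0.4]])

```text
clock: 15.48
position: [0.6158, 0.1023, 0.1287]
ee_rot: [0.7, 0.715, 0.001, -0.001]
ft_force: [0.1, 7.9, 6.4]
grip_width: 0.703
grasp_force: 4.1
```

Emit:
jog_arm(increments=[[-0.006,0,0,0,0,0,0.4],[-0.012,0,0,0,0,0,0.4],[-0.016,0,0,0,0,0,0.4],[-0.018,0,0,0,0,0,0.4],[-0.019,0,0,0,0,0,0.4]])

```text
clock: 15.9
position: [0.6162, 0.0829, 0.1287]
ee_rot: [0.7, 0.714, 0.001, -0.001]
ft_force: [-0.7, 8.8, 5.9]
grip_width: 0.699
grasp_force: 4.2
```

Emit:
jog_arm(increments=[[0.01,0,0,0,0,0,0.4],[0.03,0,0,0,0,0,0.4],[0.065,0,-0.01,0,0,0,0.4],[0.105,0,-0.02,0,0,0,0.4],[0.145,0,-0.03,0,0,0,0.4]])

```text
clock: 16.32
position: [0.6125, 0.227, 0.1581]
ee_rot: [0.701, 0.713, -0.001, 0.0]
ft_force: [0.9, -0.1, 0.0]
grip_width: 0.701
grasp_force: 0.0
```

Emit:
jog_arm(increments=[[0.04,0,-0.01,0,0,0,0.4],[0.08,0,-0.02,0,0,0,0.4],[0.12,0,-0.03,0,0,0,0.4],[0.15,0,-0.05,0,0,0,0.4],[0.15,0,-0.07,0,0,0,0.4]])

```text
clock: 16.73
position: [0.6063, 0.3849, 0.2263]
ee_rot: [0.697, 0.717, -0.001, -0.002]
ft_force: [0.1, 1.8, -0.9]
grip_width: 0.705
grasp_force: 0.0
```

```bash
python3 - <<'E'
from h import *
o=get_obs();print(o["clock"],o["position"].round(4),toS(o["position"]).round(4))
s=head("side");t=head("top");w=cam("wrist")
f=lambda a,c:cv2.resize(a["color"][c[0]:c[1],c[2]:c[3]],(400,300),interpolation=cv2.INTER_CUBIC)
cv2.imwrite("pics/w6.png",np.hstack([f(s,(130,250,210,370)),f(t,(135,245,185,332))])[...,::-1])
S=toS(cloud(t)).reshape(-1,3);C=t["color"].reshape(-1,3).astype(int)
k=(C[:,0]>80)&(C[:,1]<60)&(C[:,2]<60)&(S[:,2]>.06)&(S[:,2]<.08)&(S[:,1]<0)&(S[:,1]>-.2)&(abs(S[:,0])<.2)
print("front x",np.percentile(S[k,0],[2,10,50,98]).round(4),k.sum())
E
```

```text
16.7333 [0.6063 0.3849 0.2263] [-0.0044  0.2816  0.2263]
side top 413 [ -3.9 -93.7] [ 95.9 114.6] 2.45
side body 663 [ -4.4 -92.4] [134.3 100.9] 89.6
top top 896 [  0.1 -98.7] [ 88.4 111.7] 0.37
top body 1231 [  0.6 -98.8] [129.7 101.4] 89.9
front x [-0.0895 -0.0886 -0.0834  0.1016] 223
```

View pics/w6.png

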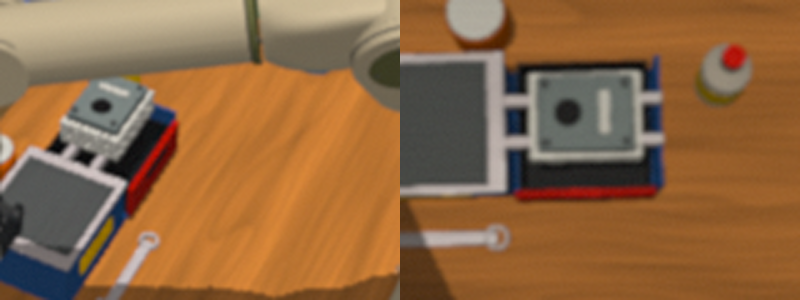

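The head lies flat on the rails, centred and square at about (0, −98 mm). The drawer face is at about −90 mm, which is home, and the bystanders are undisturbed.

```bash
python3 -c "
from h import *
print(workorder.hand_in())"
```

```text
the job is handed in; nothing more can be done
None
```

I pushed the drip drawer home against its stop, then slid the cylinder head onto the rails. It lies flat, square to within about 0.5° and centred to within about 1 mm by the top camera (the side camera reads about 4 mm off), clear of the deck and inside the rails' far end, and the job is handed in at about 17 s on the clock.

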